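Stand the tall bottle under the code reader

ROBOT

A 7-joint arm with a two-finger parallel gripper is mounted at the origin on the work surface. World frame = base frame: x ahead of the robot, y to its left, z up, the work surface at z = 0. Lengths are in m, angles in rad, forces in N, time in s.
With the tool pointing down it reaches from about 0.4 to 0.85 m from the base axis. Payload 6.9 kg.
Tool frame: the origin (TCP) lies midway between the tips of the shut fingers; the grasp point (between the pads) lies behind it (ctrl.pinch_z is the z of the grasp point in the tool frame, in m); z points along the fingers, y is the line along which they close (so a half turn about z gives the same grasp; the last joint's range is limited). The gripper opens to 85 mm and grips with 20 to 120 N. Pads are 22 mm wide; open, the fingers measure 114 mm over their backs; the gripper's body (76 mm by 85 mm) begins 54 mm behind the grasp point. The pads swing forward as they close: fully open they stand 13 mm farther back than shut.
Start: joints at [-1.177, 0.507, -0.238, 1.5, 0.126, 1.149, -0.155], TCP at [0.177, 0.599, 0.231] pointing down, gripper open.
Joint ranges: [-3.08, 3.08], [-0.24, 2.05], [-1.43, 1.35], [0, 2.5], [-1.52, 4.66], [0.17, 1.96], [-2.89, 2.89]. Speed limits (rad/s): [2.39, 2.39, 3.14, 3.14, 3.14, 3.14, 3.14].

INTERFACE

Orientations are given as a unit quaternion [w, x, y, z].
In Python, from station import ctrl, get_state, vision, ticket, models gives the robot as it stands. Calls block until the motion is done:
- ctrl.movep(position, orientation): joint-space move of the TCP to a pose.
- ctrl.movel(position, frame=None, max_speed=0.15): straight line of the TCP; frame=None keeps the orientation; max_speed is the mean speed in m/s.
- ctrl.set_joints(angles): joint-space move.
- ctrl.ungrasp() and ctrl.close_gripper(force=None): open the fingers fully, or close them until they stop; force is the grip in N (None keeps the last).
- ctrl.pause(seconds).
- ctrl.ik(position, orientation): joint angles nearest the present ones, or None.
- get_state(): the state.
- vision.grab_frame(name): name is "side" or "top" or "wrist"; returns (picture, depth): 384x512x3 uint8, blue, green, red; 384x512 float32, m along the optical axis (not along the pixel's ray), 0 where there is no reading.
- vision.camera_info(name): a dict with "mtx" (3x3 intrinsics, pixels), "R" (3x3) and "t" (3): a world point X has camera coordinates R X + t; the wrist camera has in their place "hand_eye" (4x4, takes a point from camera to tool coordinates, whose origin is the TCP and whose axes are the flange's). Camera axes: x right, y down, z forward; pixel columns grow to the right and rows downward; lengths in m; the calibration is good to about 2 mm. A picture is of the moment at which its call begins: read the wrist's pose just before it. camera_info takes no time and is no camera call.
A pose or a line that the arm cannot do raises ctrl.Unreachable and nothing moves.
- ticket.close_job(): hands the job in; it is judged then, once.
Trained networks look in the newest picture that a camera, given by its name, has taken for a name from the list of things; names that differ only in an ending like _2 or _b are one class to them, and where a whole thing is asked for, a point or a joint stands for the part that bears it (a point fixed in the world has none). Each returns a list of dicts, best first, with "p" (0 to 1); they miss things now and then, are a little off and sometimes report something else, mostly with a low value. They report only what shows in the picture. A call takes as long as a camera call.
- models.recognise(camera, target): "point" ([column, row] in pixels, amid what is visible of it).
- models.masks_of(camera, target): "mask" (384x512 bool, what is visible of it) and "point" ([column, row] in pixels, amid what is visible of it).
The state is a dict: "time": time; "qpos": joint angles; "qd": joint speeds; "tau": joint torques, N m; "tcp_pos": TCP position; "eef_rot": TCP orientation; "contact_force": force on the tool from outside, world axes, zero at the start; "wrist_torque": the same for the moment, N m; "width": finger opening in m; "gripper_force": force on a finger pad.
Only numpy, scipy, OpenCV 4.12 (cv2) and the standard library are available. Lean on these libraries where they do the work, as an engineer would, in place of code of your own. Each camera call takes 0.05 s, during which the arm holds its last target. There are 200 camera calls.

TASK

Take the tall bottle out of the leaning rack and stand it upright in the middle of the reading station's lift platform, right under the camera. Lower it gently until it rests on the platform before you let go, leave it standing there, do not touch the camera or its post, and leave the short bottle and the other things on the bench where they are.

Things in the scene. Friction and masses are not known exactly. Their poses are not given: they have to be found in the camera images.
- tall_bottle: White plastic bottle, grey cap, paper band, 120 mm tall; round body 48 mm across up to 85 mm above the foot, shoulder, 30 mm wide cap. 0.14 to 0.28 kg, mass centre about 50 mm up. Origin: centre of its underside; z runs to the cap. It starts in one of the rack's lanes, its axis 40 degrees (0.70 rad) from vertical, cap end towards the rack's +x, origin 78 mm above the table. Bears a 60 N grip.
- short_bottle: The other bottle, of the same make but 85 mm tall (48 mm across up to 50 mm above the foot), in the other lane. Origin and z as for the tall one. Leave it alone.
- rack: Fixed aluminium rack, two lanes at y = -50 and +50 mm. Origin: on the table under its middle; x is level, the way the cap ends lean. Base plate 12 mm thick, x = -65 to 105 mm, 250 mm along y. Each bottle lies on two rods, its foot on a ledge; the lane frames are at most 36 mm wide, narrower than the bottle, so fingers pass on both sides.
- tall_grip (a point): A point on the tall bottle's axis, 77 mm above its foot: a good place to grip, fingers closing along the rack's y, tool straight down. If the bottle is turned upright in that grip, the tool leans 40 degrees with the gripper's body towards the robot.
- station: Fixed reading station. Base 12 mm thick, x = -70 to 70, y = -80 to 220 mm; dark flat lift platform 110 x 110 mm on a column over the origin; post 40 mm square, 470 mm high, at x = 30, y = 165 mm with an arm (underside 430 mm up) to the camera. Origin: on the table under the platform's centre; x points away from the robot, give or take 25 degrees.
- platform_axis (a point): The point on the table directly below the platform's centre. The height of the platform's top was left anywhere from 50 to 100 mm above the table: it is not reported, and must be felt for (or seen). The platform stays put when pressed.
- camera: The station's code-reading camera, 64 x 74 mm, fixed over the platform's centre and looking down. Origin: centre of its underside, 335 mm above the table; it is too low for a gripper pointing straight down to work beneath it, but from the robot's side (the station's -x) the space under it is free. Must not be touched.
- label_roll: Loose roll of paper labels, 90 mm across, 35 mm high, lying flat. Origin: centre of its underside. Leave it alone.
- ribbon_core: Loose cardboard tube, 48 mm across, 60 mm high, standing. Origin: centre of its underside. Leave it alone.
- screwdriver: Loose screwdriver lying on the table at the right. Leave it alone.
- scanner: Loose hand-held code scanner, about 180 x 70 x 40 mm, on the left. Leave it alone.
- parts_bin: Loose clear open bin 120 x 160 x 70 mm at the far right. Origin: centre of its underside. Leave it alone.
- reel: Loose grey reel, a flat disc 140 mm across and 14 mm thick, at the far right. Leave it alone.

How it is judged:
By the outcome, as a careful person would: the job done as asked, in the order asked, and still so for the second after the job is handed in, with the robot touching nothing.
It also fails if it takes over 46 s, if anything falls off the work surface, if the arm or the gripper's body presses on something with over 40 N, if the wrist force passes 120 N, or if a joint passes its speed limit or range.

## Working session

There is one attempt and no reset: what is moved stays moved. The work goes in short steps, each a Python script; the robot and the scene stay as the last script left them, time stands still between calls to the robot, and variables do not carry over. Pictures are saved under pics/ and viewed, at most 10 in all, crops included, and the job is handed in when it is done.

```bash
ls; mkdir -p pics; cat > h.py <<'E'
import numpy as np, cv2
from scipy.spatial.transform import Rotation as Ro
from station import ctrl,get_state,vision,ticket,models
def q2R(q): return Ro.from_quat([q[1],q[2],q[3],q[0]]).as_matrix()
def R2q(R):
    q=Ro.from_matrix(R).as_quat(); return [q[3],q[0],q[1],q[2]]
def cloud(name,depth):
    i=vision.camera_info(name); K=np.array(i["mtx"]); v,u=np.mgrid[:384,:512]
    c=np.stack([(u-K[0,2])*depth/K[0,0],(v-K[1,2])*depth/K[1,1],depth],-1)
    if "R" in i: return (c-np.array(i["t"]))@np.array(i["R"])
    H=np.array(i["hand_eye"]); s=get_state(); return (c@H[:3,:3].T+H[:3,3])@q2R(s["eef_rot"]).T+s["tcp_pos"]
E
python3 - <<'E'
from h import *
s=get_state(); print(s["time"],s["tcp_pos"],s["eef_rot"],s["width"],ctrl.pinch_z)
ims=[]
for n in ["side","top"]:
    im,d=vision.grab_frame(n); P=cloud(n,d); np.savez(n+".npz",im=im,d=d,P=P); ims.append(im)
    i=vision.camera_info(n); print(n,"campos",-np.array(i["R"]).T@i["t"])
    for t in ["tall_bottle","short_bottle","rack","station","camera","label_roll","ribbon_core"]:
        for r in models.masks_of(n,t)[:2]:
            m=r["mask"]&(d>0); 
            np.save(f"{n}_{t}.npy",m) if r["p"]>.5 else 0
            print(n,t,round(r["p"],2),np.round(r["point"]),m.sum(),np.round(np.median(P[m],0),3),np.round(np.percentile(P[m],[2,98],axis=0),3).tolist())
cv2.imwrite("pics/a.png",cv2.resize(np.hstack(ims),(800,300)));cv2.imwrite("pics/side.png",cv2.resize(ims[0],(800,600)));cv2.imwrite("pics/top.png",cv2.resize(ims[1],(800,600)))
E
```

```text
pics
0.0 [0.17731997 0.59878463 0.23043601] [-1.11557794e-04  1.43394230e-01  9.89665241e-01 -8.90737810e-04] 0.08540159504647754 -0.0187
side campos [-0.2785511  -0.83546845  0.87924393]
side tall_bottle 0.76 [275. 245.] 660 [ 0.467 -0.231  0.131] [[0.431, -0.25, 0.006], [0.643, -0.141, 0.177]]
side short_bottle 0.69 [256. 231.] 412 [ 0.494 -0.135  0.117] [[0.468, -0.149, 0.037], [0.593, -0.019, 0.152]]
side rack 0.97 [274. 270.] 2637 [ 0.48  -0.228  0.015] [[0.399, -0.313, 0.007], [0.57, -0.056, 0.11]]
side station 0.9 [180. 155.] 4597 [0.551 0.256 0.201] [[0.473, 0.113, 0.009], [0.596, 0.381, 0.463]]
side camera 0.81 [194. 123.] 811 [0.525 0.162 0.388] [[0.509, 0.147, 0.341], [0.57, 0.217, 0.436]]
side label_roll 0.74 [275. 220.] 269 [ 0.674 -0.038  0.036] [[0.622, -0.085, 0.002], [0.743, 0.039, 0.042]]
side ribbon_core 0.53 [203. 244.] 285 [0.412 0.031 0.047] [[0.396, 0.02, 0.007], [0.437, 0.063, 0.065]]
top campos [ 0.4346429  -0.03950669  1.29941514]
top tall_bottle 0.86 [314. 199.] 443 [ 0.475 -0.218  0.141] [[0.433, -0.247, 0.013], [0.52, -0.19, 0.178]]
top tall_bottle 0.25 [163. 174.] 5020 [0.55  0.229 0.196] [[0.475, 0.109, 0.006], [0.604, 0.392, 0.471]]
top short_bottle 0.79 [282. 198.] 302 [ 0.501 -0.123  0.126] [[0.467, -0.148, 0.092], [0.539, -0.099, 0.151]]
top rack 0.63 [296. 192.] 2456 [ 0.52  -0.177  0.013] [[0.404, -0.308, 0.006], [0.612, -0.056, 0.11]]
top rack 0.33 [174. 176.] 746 [0.533 0.175 0.414] [[0.51, 0.149, 0.348], [0.561, 0.218, 0.438]]
top station 0.97 [164. 175.] 4985 [0.55  0.231 0.209] [[0.475, 0.112, 0.007], [0.603, 0.392, 0.471]]
top camera 0.91 [173. 173.] 767 [0.533 0.176 0.414] [[0.51, 0.149, 0.014], [0.565, 0.253, 0.438]]
top label_roll 0.84 [256. 152.] 436 [ 0.661 -0.038  0.035] [[0.617, -0.078, 0.003], [0.701, 0.002, 0.04]]
```

View pics/side.png

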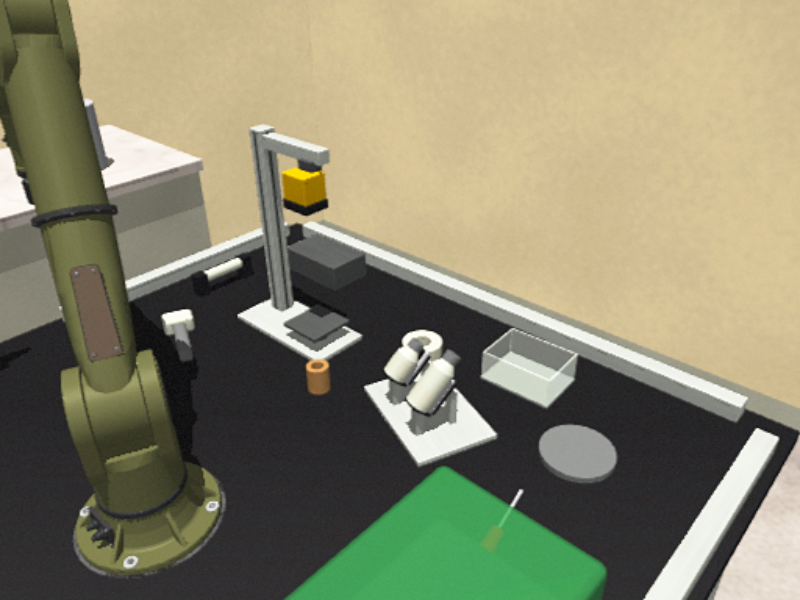

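View pics/top.png

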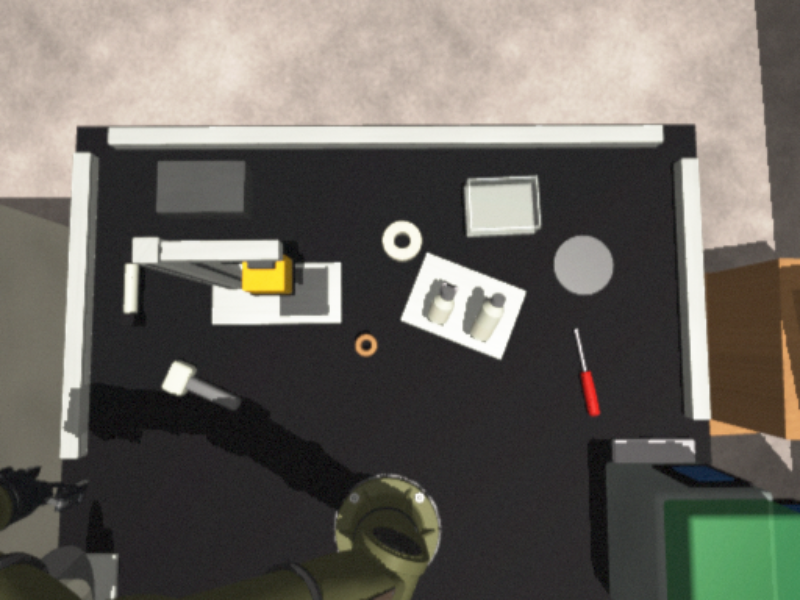

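The side view shows the two bottles leaning in the rack (tall at about (432,385) of 800x600, short at (402,360)). The dark platform is at (317,322), under the yellow camera. In the top view the tall bottle is at (488,315), with its cap end away from the robot, and the platform is at (305,290).

```bash
python3 - <<'E'
from h import *
from scipy.optimize import least_squares
def rect(P,m,lo,hi):
    Q=P[m&(P[...,2]>lo)&(P[...,2]<hi)][:,:2]
    c,s,a=cv2.minAreaRect((Q*1000).astype(np.float32)); return np.round(c,1),np.round(s,1),round(a,1),len(Q)
for n in ["top","side"]:
    z=np.load(n+".npz");P=z["P"];d=z["d"]
    ok=d>0
    near=lambda x0,x1,y0,y1:(ok&(P[...,0]>x0)&(P[...,0]<x1)&(P[...,1]>y0)&(P[...,1]<y1))
    print(n,"rack",rect(P,np.load(n+"_rack.npy")|False,.004,.022))
    ms=np.load(n+"_station.npy")
    print(n,"base",rect(P,ms,.004,.022)); 
    mp=near(.44,.64,.06,.24)&(P[...,2]>.035)&(P[...,2]<.12); print(n,"plat hist",np.histogram(P[mp][:,2],np.arange(.035,.121,.005))[0], rect(P,mp,.04,.11), "medz",np.median(P[mp][:,2]),P[mp].min(0),P[mp].max(0))
    print(n,"cam",rect(P,np.load(n+"_camera.npy"),.33,.40))
    B=P[np.load(n+"_tall_bottle.npy")]; B=B[B[:,2]>.06]
    for yaw in np.radians([-15,-20,-25]):
        ax=np.array([np.sin(.7)*np.cos(yaw),np.sin(.7)*np.sin(yaw),np.cos(.7)]); 
        def f(p):
            o=np.array([p[0],p[1],.078]); r=B-o; t=r@ax; e=np.linalg.norm(r-t[:,None]*ax,axis=1)-.024
            return e[(t>5e-3)&(t<.08)] if 0 else np.where((t>0)&(t<.08),e,0)
        s=least_squares(f,[.43,-.205],loss="soft_l1",f_scale=.002,diff_step=1e-3); print(n,"bottle",np.degrees(yaw),s.x,s.cost)
E
```

```text
top rack (array([ 509.2, -182.1]), array([252.4, 170.4]), 68.1, 2343)
top base (array([541.7, 334.9]), array([461.6, 140.4]), 89.7, 1426)
top plat hist [  0   5 260 473  42   0   0   0   0   0   0   0   0   0   0   0   0] (array([541.3, 185. ]), array([107.4, 107.6]), 89.9, 780) medz 0.051132323100206226 [0.48740909 0.13139489 0.04250692] [0.59504311 0.2387816  0.05823053]
top cam (array([523.9, 167.8]), array([46.3, 88.6]), 44.1, 167)
top bottle -14.999999999999998 [ 0.44353197 -0.21179004] 0.0002413121533273182
top bottle -20.0 [ 0.44430011 -0.20964578] 0.00017800711775539505
top bottle -25.0 [ 0.44528069 -0.20741656] 0.00020265609962736208
side rack (array([ 512.7, -171.3]), array([276.2, 172.6]), 68.8, 1983)
side base (array([540.6, 254.2]), array([145.1, 305.5]), 0.5, 1154)
side plat hist [  1   9  61 389  93   1   0   0   0   0   0   0   0   0   0   0   0] (array([541. , 183.1]), array([112.2, 115.7]), 89.6, 553) medz 0.053114474895845684 [0.48289916 0.12702909 0.03997302] [0.59906602 0.23880357 0.06028067]
side cam (array([525.1, 171.9]), array([56.1, 94.6]), 41.2, 495)
side bottle -14.999999999999998 [ 0.44281729 -0.21006877] 0.0012043473292555247
side bottle -20.0 [ 0.44350942 -0.20774372] 0.0010566159767173148
side bottle -25.0 [ 0.44440702 -0.20564406] 0.0010762000186558065
```

Top and side agree. Rack yaw is -22°, and the tall bottle's foot is near (0.4442, -0.2085). The station origin is near (0.541, 0.184) with yaw about 0, and the platform top is near 52 mm. I'll check that the waypoints are reachable, then route the arm inside the camera post.

```bash
cat >> h.py <<'E'
yr=np.radians(-21.9); X=np.array([np.cos(yr),np.sin(yr),0]); Y=np.array([-X[1],X[0],0]); Z=np.array([0,0,1.])
s40,c40=np.sin(.7),np.cos(.7); ax=s40*X+c40*Z
foot=np.array([.4442,-.2085,.078]); grip=foot+.077*ax
Rg=np.stack([-X,Y,-Z],1)
def Rup(yaw):
    x=np.array([np.cos(yaw),np.sin(yaw),0]); y=np.cross(Z,x); z=s40*x-c40*Z; return np.stack([np.cross(y,z),y,z],1)
def tcp(p,R): return np.asarray(p)-R[:,2]*ctrl.pinch_z
def st(l=""):
    s=get_state(); print(l,round(s["time"],2),np.round(s["tcp_pos"],4),np.round(s["contact_force"],1),round(s["width"],4),round(s["gripper_force"],1) if np.isscalar(s["gripper_force"]) else s["gripper_force"])
E
python3 - <<'E'
from h import *
qs=R2q(Rg); J=lambda p,R:ctrl.ik(list(tcp(p,R)),R2q(R))
f=lambda j: None if j is None else np.round(j,2).tolist()
print("grip",grip, f(J(grip,Rg)),f(J(grip+.12*Z,Rg)))
for p in ([.17,.4,.3],[.4,.05,.36]): print(p,f(ctrl.ik(p,qs)))
S=np.array([.541,.184,0])
for d in (0,10,20,30):
    R=Rup(np.radians(d)); x=np.array([np.cos(np.radians(d)),np.sin(np.radians(d)),0]); print(d,[f(J(S-a*x+z*Z,R)) for a,z in((.15,.2),(0,.16),(0,.128))])
E
```

```text
grip [ 0.4902251  -0.22700197  0.13689285] [0.19, 0.51, 0.3, 1.88, -0.21, 0.78, 1.79] [-0.0, 0.41, 0.58, 1.72, -0.25, 1.08, 1.85]
[0.17, 0.4, 0.3] [-1.03, 0.15, -0.23, 1.84, 0.04, 1.15, -0.08]
[0.4, 0.05, 0.36] [-0.4, 0.06, 0.23, 1.78, -0.01, 1.3, 1.02]
0 [None, [-0.64, 0.41, 0.07, 2.36, 2.16, 0.4, -1.1], [-0.47, 0.48, -0.17, 2.39, 2.19, 0.56, -1.14]]
10 [None, [-0.18, 0.41, -0.42, 2.39, 2.23, 0.49, -0.93], [0.27, 0.75, -1.23, 2.42, 1.96, 1.04, -0.6]]
20 [None, [0.41, 0.64, -1.22, 2.39, 1.99, 0.76, -0.4], [0.38, 0.74, -1.22, 2.43, 2.07, 0.88, -0.46]]
30 [None, [0.52, 0.65, -1.22, 2.38, 2.07, 0.59, -0.23], [0.48, 0.75, -1.22, 2.41, 2.15, 0.71, -0.29]]
```

```bash
python3 - <<'E'
from h import *
q=R2q(Rg)
ctrl.movep([.17,.4,.3],get_state()["eef_rot"]); st()
ctrl.movep([.4,.05,.36],q); st()
ctrl.movep(list(tcp(grip+.13*Z,Rg)),q); st()
im,d=vision.grab_frame("wrist"); cv2.imwrite("pics/w1.png",im)
P=cloud("wrist",d)
for r in models.masks_of("wrist","tall_bottle")[:1]:
    B=P[r["mask"]&(d>0)]; B=B[B[:,2]>.06]; print(r["p"],len(B))
    from scipy.optimize import least_squares
    def f(p):
        r=B-np.array([p[0],p[1],.078]); t=r@ax; e=np.linalg.norm(r-t[:,None]*ax,axis=1)-.024
        return np.where((t>0)&(t<.08),e,0)
    o=least_squares(f,foot[:2],loss="soft_l1",f_scale=.002,diff_step=1e-3); print("foot",o.x,o.cost)
    t=(B-np.array([*o.x,.078]))@ax; print("axial",np.percentile(t,[1,99]))
print(get_state()["qpos"])
E
```

```text
1.65 [0.1701 0.4012 0.3001] [-0.1  0.  -0.2] 0.0857 0.0
 3.21 [0.4    0.0513 0.3596] [-0.5 -0.3  0.3] 0.0857 0.0
 4.4 [ 0.4909 -0.2254  0.2484] [ 0.9  1.1 -1.2] 0.0853 0.0
0.6 5521
foot [ 0.44328189 -0.2077437 ] 0.00036798498816468096
axial [0.00383117 0.12119884]
[ 0.04314752  0.39193033  0.50162571  1.70351398 -0.20907583  1.09871835
  1.79954262]
```

View pics/w1.png

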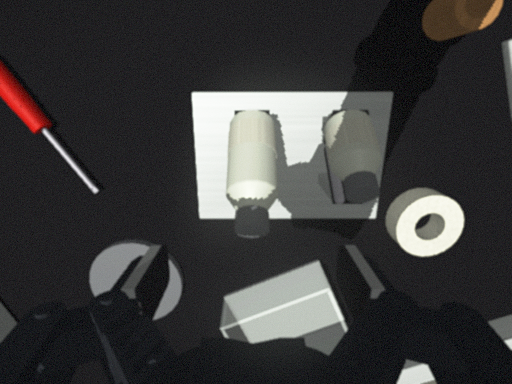

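The wrist view shows the tall bottle in the left lane (body at (252,160), cap at (252,222)), between the fingers and clear of them. The wrist fit matches to about 1 mm, so I'll grasp.

```bash
sed -i 's/\[.4442,-.2085,.078\]/[.4438,-.2082,.078]/' h.py; python3 - <<'E'
from h import *
ctrl.movel(list(tcp(grip,Rg)),max_speed=.12); ctrl.pause(.2); st("down")
ctrl.close_gripper(45); ctrl.pause(.2); st("closed"); s=get_state()
R=q2R(s["eef_rot"]); o=R.T@(foot-s["tcp_pos"]); a=R.T@ax
print("foot in tool",o,"axis",a,"pinch",ctrl.pinch_z); np.savez("g.npz",o=o,a=a)
ctrl.movel(list(s["tcp_pos"]+.13*Z),max_speed=.12); st("up")
f=lambda j: None if j is None else np.round(j,2).tolist()
J=lambda p,R:ctrl.ik(list(tcp(p,R)),R2q(R))
for d in (-10,0,10,20):
    R=Rup(np.radians(d)); print(d,[f(J(p,R)) for p in ([.52,-.05,.25],[.541,-.0,.22],[.541,.1,.16],[.541,.184,.16],[.541,.184,.125])])
E
```

```text
down 5.93 [ 0.4901 -0.2268  0.1187] [ 0.7 -0.1  0.5] 0.0856 0.0
closed 6.58 [ 0.4901 -0.2262  0.1185] [1.  3.5 4.9] 0.047 45.7
foot in tool [ 0.049711   -0.00060348  0.04052352] axis [-6.44452139e-01  2.45887724e-04 -7.64644610e-01] pinch -0.0187
up 7.81 [ 0.4897 -0.2259  0.2477] [ 0.1  0.4 -2.5] 0.0467 46.5
-10 [[0.95, 0.27, -1.22, 2.36, 1.63, 0.47, -0.24], [0.71, 0.41, -1.22, 2.37, 1.7, 0.72, -0.42], [0.32, 0.64, -1.23, 2.39, 1.74, 1.1, -0.71], [0.12, 0.7, -1.23, 2.29, 1.64, 1.23, -0.74], [0.09, 0.8, -1.23, 2.33, 1.72, 1.31, -0.83]]
0 [[1.08, 0.27, -1.22, 2.36, 1.71, 0.28, -0.08], [0.83, 0.4, -1.22, 2.38, 1.82, 0.54, -0.31], [0.43, 0.62, -1.22, 2.43, 1.87, 0.95, -0.61], [0.2, 0.67, -1.23, 2.35, 1.76, 1.08, -0.64], [0.17, 0.77, -1.23, 2.38, 1.84, 1.18, -0.72]]
10 [[0.41, 0.15, -0.24, 2.34, 4.64, 0.2, -2.77], [0.94, 0.41, -1.22, 2.37, 1.9, 0.36, -0.15], [0.54, 0.61, -1.22, 2.44, 2.0, 0.79, -0.48], [0.3, 0.65, -1.22, 2.38, 1.88, 0.93, -0.53], [0.27, 0.76, -1.23, 2.42, 1.96, 1.05, -0.6]]
20 [[-0.55, 0.35, 1.15, 2.31, -1.5, 0.82, -2.67], [1.03, 0.44, -1.22, 2.33, 1.83, 0.2, 0.15], [0.65, 0.62, -1.22, 2.43, 2.11, 0.62, -0.33], [0.41, 0.64, -1.22, 2.39, 1.99, 0.76, -0.4], [0.37, 0.75, -1.22, 2.43, 2.08, 0.89, -0.46]]
```

```bash
python3 - <<'E'
from h import *
s=get_state(); ctrl.movel(list(s["tcp_pos"]+np.array([-.0,.03,.09])),max_speed=.2); st("up")
T=Rup(0); J=np.array
for p in ([.52,-.05,.33],[.53,-.03,.30],[.53,-.03,.27],[.52,-.05,.25]):
    j=ctrl.ik(list(tcp(p,T)),R2q(T)); print(p,None if j is None else np.round(j,2))
    if j is not None: break
q0=J(get_state()["qpos"]); q1=J(j)
if q1[5]>.17:
  for k in (1/4,1/2,):
    ctrl.set_joints(list(q0+k*(q1-q0))); st(k); print(np.round(q2R(get_state()["eef_rot"])[:,2],2))
np.save("q1.npy",q1)
E
```

```text
up 8.43 [ 0.4893 -0.1959  0.3367] [-0.2 -0.1 -3.6] 0.0469 46.6
[0.52, -0.05, 0.33] [-0.35 -0.01  0.43  2.23 -0.23  0.23  1.86]
0.25 8.8 [ 0.5133 -0.1605  0.3166] [-0.2 -0.5 -2.9] 0.0466 46.7
[ 0.17 -0.02 -0.98]
0.5 9.17 [ 0.5309 -0.1236  0.3087] [ 0.6 -0.4 -2.6] 0.0467 46.7
[ 0.34 -0.03 -0.94]
```

```bash
python3 - <<'E'
from h import *
st(); print(np.round(get_state()["qpos"],2))
for yaw in (-10,0,10):
  T=Rup(np.radians(yaw))
  for p in ([.52,-.05,.28],[.541,-.03,.25],[.541,-.0,.22],[.55,.05,.18],[.541,.184,.16]):
    j=ctrl.ik(list(tcp(p,T)),R2q(T)); print(yaw,p,None if j is None else np.round(j,2))
E
```

```text
9.17 [ 0.5309 -0.1236  0.3087] [ 0.6 -0.4 -2.6] 0.0467 46.7
[-0.19  0.15  0.48  1.9  -0.2   0.77  1.78]
-10 [0.52, -0.05, 0.28] [ 0.36  0.08 -0.44  2.32  1.25  0.2   0.16]
-10 [0.541, -0.03, 0.25] [ 0.86  0.32 -1.22  2.32  1.59  0.56 -0.23]
-10 [0.541, -0.0, 0.22] [ 0.71  0.41 -1.22  2.37  1.7   0.72 -0.42]
-10 [0.55, 0.05, 0.18] [ 0.49  0.57 -1.22  2.38  1.75  0.96 -0.6 ]
-10 [0.541, 0.184, 0.16] [ 0.12  0.7  -1.23  2.29  1.64  1.23 -0.74]
0 [0.52, -0.05, 0.28] [ 1.19  0.19 -1.28  2.31  1.25  0.2   0.38]
0 [0.541, -0.03, 0.25] [ 0.98  0.31 -1.22  2.33  1.65  0.37 -0.07]
0 [0.541, -0.0, 0.22] [ 0.83  0.4  -1.22  2.38  1.82  0.54 -0.31]
0 [0.55, 0.05, 0.18] [ 0.61  0.55 -1.22  2.41  1.88  0.79 -0.49]
0 [0.541, 0.184, 0.16] [ 0.2   0.67 -1.23  2.35  1.76  1.08 -0.64]
10 [0.52, -0.05, 0.28] [ 0.77  0.11 -0.63  2.29 -1.02  0.18  2.88]
10 [0.541, -0.03, 0.25] [ 1.08  0.33 -1.22  2.31  1.57  0.21  0.24]
10 [0.541, -0.0, 0.22] [ 0.94  0.41 -1.22  2.37  1.9   0.36 -0.15]
10 [0.55, 0.05, 0.18] [ 0.72  0.55 -1.22  2.41  2.    0.62 -0.35]
10 [0.541, 0.184, 0.16] [ 0.3   0.65 -1.22  2.38  1.88  0.93 -0.53]
```

```bash
python3 - <<'E'
from h import *
T=Rup(0); q0=np.array(get_state()["qpos"]); q1=np.array(ctrl.ik(list(tcp([.541,-.03,.25],T)),R2q(T)))
g=np.load("g.npz")
for k in (.3,.6,1):
    ctrl.set_joints(list(q0+k*(q1-q0))); s=get_state(); st(k); R=q2R(s["eef_rot"]); print("foot",np.round(s["tcp_pos"]+R@g["o"],3),"axis",np.round(R@g["a"],2),"toolz",np.round(R[:,2],2))
    if (s["tcp_pos"]+R@g["o"])[2]<.11: break
f=lambda j: None if j is None else np.round(j,2).tolist()
for p in ([.541,0,.22],[.541,.1,.16],[.541,.184,.16],[.541,.184,.125]): print(p,f(ctrl.ik(list(tcp(p,T)),R2q(T))))
im,d=vision.grab_frame("side"); cv2.imwrite("pics/s2.png",im[60:330,60:420])
E
```

```text
0.3 9.76 [ 0.5039 -0.1684  0.2409] [ 0.6  0.4 -2.1] 0.0465 46.7
foot [ 0.468 -0.17   0.188] axis [0.41 0.07 0.91] toolz [ 0.26 -0.24 -0.94]
0.6 10.35 [ 0.5271 -0.1568  0.2158] [ 0.4 -0.5 -2.4] 0.0465 46.8
foot [ 0.498 -0.164  0.159] axis [0.29 0.16 0.95] toolz [ 0.39 -0.29 -0.88]
1 11.09 [ 0.5536 -0.0319  0.2358] [ 0.7  0.2 -2.7] 0.0467 46.8
foot [ 0.542 -0.033  0.173] axis [0. 0. 1.] toolz [ 0.64 -0.   -0.77]
[0.541, 0, 0.22] [0.83, 0.4, -1.22, 2.38, 1.82, 0.54, -0.3]
[0.541, 0.1, 0.16] [0.37, 0.56, -1.1, 2.43, 1.91, 0.85, -0.65]
[0.541, 0.184, 0.16] [0.14, 0.6, -1.09, 2.35, 1.78, 0.97, -0.68]
[0.541, 0.184, 0.125] [0.09, 0.68, -1.05, 2.38, 1.88, 1.04, -0.78]
```

View pics/s2.png

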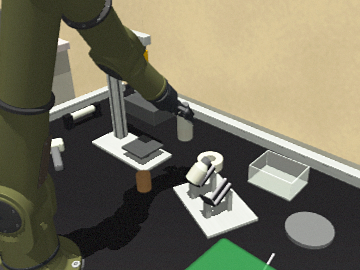

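The bottle hangs upright in the gripper at about (185,122) in the crop, and the short bottle is still in the rack. Next I'll approach the platform from the -y side, at a height below the camera.

```bash
python3 - <<'E'
from h import *
T=Rup(0)
ctrl.movel(list(tcp([.541,.07,.175],T)),R2q(T),max_speed=.12); st(); print(np.round(get_state()["qpos"],2))
im,d=vision.grab_frame("side"); P=cloud("side",d)
for r in models.masks_of("side","tall_bottle")[:1]:
    B=P[r["mask"]&(d>0)]; print(r["p"],len(B))
    s=get_state();g=np.load("g.npz");R=q2R(s["eef_rot"]); ft=s["tcp_pos"]+R@g["o"]; print("exp foot",ft, "axis",R@g["a"])
    from scipy.optimize import least_squares
    def f(p):
        a=np.array([p[2],p[3],1]);a/=np.linalg.norm(a); rr=B-np.array([p[0],p[1],ft[2]+.04]); t=rr@a
        return np.where(abs(t)<.035,np.linalg.norm(rr-t[:,None]*a,axis=1)-.024,0)
    o=least_squares(f,[*ft[:2],0,0],loss="soft_l1",f_scale=.002,diff_step=1e-3); print("fit",o.x,o.cost,(abs(B[:,2]-ft[2]-.04)<.035).sum())
cv2.imwrite("pics/s3.png",cv2.resize(im[60:330,60:420],(720,540)))
E
```

```text
12.33 [0.5532 0.0694 0.1609] [ 1.3  0.2 -2.9] 0.0464 46.8
[ 0.54  0.56 -1.22  2.43  1.88  0.84 -0.54]
0.59 283
exp foot [0.54137146 0.06852485 0.09802956] axis [-2.60891681e-04  8.45567189e-04  9.99999608e-01]
fit [ 5.43216591e-01  6.96438198e-02  2.67687509e-04 -1.03781243e-02] 0.00036539282884891786 235
```

View pics/s3.png

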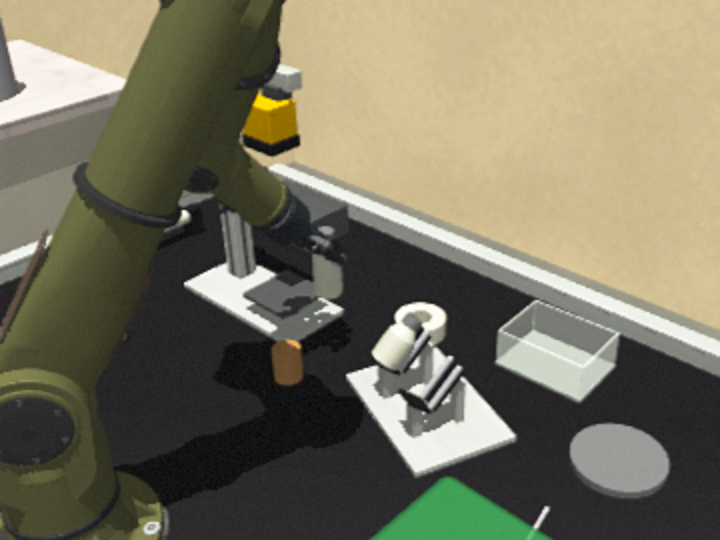

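The bottle is upright with its foot at about (328,292), beside the platform at (285,297). The fit agrees with the grasp transform. I'll check forearm clearance to the camera before going under it.

```bash
python3 - <<'E'
from h import *
for n in ("side","top"):
    im,d=vision.grab_frame(n); P=cloud(n,d); z=np.load(n+".npz")
    ch=(d>0)&(z["d"]-d>.03)&(P[...,0]>.2)&(P[...,1]>-.3)&(P[...,1]<.3)
    Q=P[ch]
    for a in np.arange(.16,.6,.04):
        k=Q[(Q[:,2]>=a)&(Q[:,2]<a+.04)]
        if len(k)>8: print(n,round(a,2),len(k),"x",np.round(np.percentile(k[:,0],[2,98]),3),"y",np.round(np.percentile(k[:,1],[2,98]),3))
E
```

```text
side 0.16 100 x [0.51  0.557] y [0.018 0.097]
side 0.2 161 x [0.474 0.559] y [0.001 0.081]
side 0.24 238 x [0.416 0.503] y [0.002 0.065]
side 0.28 300 x [0.382 0.486] y [0.028 0.066]
side 0.32 377 x [0.346 0.45 ] y [0.028 0.073]
side 0.36 385 x [0.294 0.422] y [0.027 0.066]
side 0.4 312 x [0.287 0.39 ] y [-0.004  0.051]
side 0.44 190 x [0.286 0.334] y [-0.022  0.017]
side 0.48 162 x [0.281 0.33 ] y [-0.056 -0.017]
side 0.52 164 x [0.277 0.321] y [-0.089 -0.053]
side 0.56 283 x [0.202 0.331] y [-0.168 -0.09 ]
top 0.16 161 x [0.509 0.564] y [0.031 0.105]
top 0.2 362 x [0.48  0.551] y [0.005 0.13 ]
top 0.24 201 x [0.472 0.509] y [0.004 0.132]
top 0.28 284 x [0.442 0.495] y [0.031 0.099]
top 0.32 323 x [0.408 0.462] y [0.03  0.105]
top 0.36 387 x [0.376 0.434] y [0.03  0.102]
top 0.4 267 x [0.268 0.399] y [0.03  0.123]
top 0.44 545 x [0.257 0.382] y [0.036 0.127]
top 0.48 749 x [0.282 0.37 ] y [0.01  0.106]
top 0.52 685 x [0.273 0.35 ] y [-0.027  0.066]
top 0.56 788 x [0.207 0.343] y [-0.099  0.02 ]
```

Clearance to the camera is at least 50 mm. I'll move under it and lower slowly, feeling for contact.

```bash
python3 - <<'E'
from h import *
T=Rup(0)
ctrl.movel(list(tcp([.541,.1845,.162],T)),max_speed=.1); ctrl.pause(.3); st("over")
g=np.load("g.npz"); s=get_state(); R=q2R(s["eef_rot"]); ft=s["tcp_pos"]+R@g["o"]; print("foot",ft,"axis",R@g["a"])
p=np.array(s["tcp_pos"]); f0=np.array(s["contact_force"]); z=ft[2]
p[:2]+=np.array([.5405,.184])-ft[:2]
for i in range(60):
    dz=.003 if z>.064 else .001
    p[2]-=dz; z-=dz; ctrl.movel(list(p),max_speed=.02 if dz<.002 else .04)
    s=get_state(); df=np.array(s["contact_force"])-f0
    if df[2]>4: break
    if z<.045: break
print("cmd foot z",z,"df",df); st("contact"); ctrl.pause(.2); st()
print("foot",s["tcp_pos"]+q2R(s["eef_rot"])@g["o"])
E
```

```text
over 14.13 [0.5531 0.1841 0.1477] [ 0.4 -0.6 -3.3] 0.0466 46.8
foot [0.54122964 0.18348215 0.08472906] axis [1.98969186e-04 3.80655627e-04 9.99999908e-01]
cmd foot z 0.04972905672818444 df [-1.03495061  0.74519955  5.51720387]
contact 19.38 [0.5528 0.1848 0.1133] [-0.6  0.1  2.2] 0.0467 47.1
 19.58 [0.5528 0.1848 0.1133] [-0.3 -1.2  4.5] 0.0468 47.3
foot [0.5410187  0.18418002 0.05028671]
```

Contact was felt at a platform height of about 50 mm, close to the 52 mm seen. I'll check that a retreat path exists before releasing.

```bash
python3 - <<'E'
from h import *
s=get_state(); R=q2R(s["eef_rot"]); p=np.array(s["tcp_pos"]); 
f=lambda j: None if j is None else np.round(j,2).tolist()
print(f(s["qpos"]))
for a in (.03,.06,.09,.12,.15): print(a,f(ctrl.ik(list(p-a*R[:,2]),s["eef_rot"])))
for b in (.03,.06,.09): print("horiz",b,f(ctrl.ik(list(p-np.array([b,0,0])),s["eef_rot"])))
for a in (.04,.08,.12): 
    w=Ro.from_rotvec([0,0.35,0]).as_matrix()@R   # more upright tool
    print("tilt",a,w[:,2],f(ctrl.ik(list(p-a*R[:,2]),R2q(w))))
E
```

```text
[0.14, 0.72, -1.14, 2.38, 1.85, 1.11, -0.75]
0.03 [0.15, 0.65, -1.18, 2.4, 1.78, 1.08, -0.73]
0.06 [0.16, 0.57, -1.22, 2.41, 1.71, 1.04, -0.71]
0.09 [0.19, 0.5, -1.26, 2.41, 1.63, 1.0, -0.68]
0.12 [0.23, 0.41, -1.31, 2.41, 1.54, 0.95, -0.63]
0.15 [0.29, 0.31, -1.35, 2.4, 1.45, 0.87, -0.55]
horiz 0.03 [0.1, 0.7, -1.16, 2.45, 1.83, 1.14, -0.83]
horiz 0.06 None
horiz 0.09 None
tilt 0.04 [ 3.44155564e-01  1.51859991e-04 -9.38912629e-01] [0.27, 0.58, -1.14, 2.1, 1.14, 0.85, 0.0]
tilt 0.08 [ 3.44155564e-01  1.51859991e-04 -9.38912629e-01] [0.31, 0.5, -1.2, 2.12, 1.04, 0.85, 0.06]
tilt 0.12 [ 3.44155564e-01  1.51859991e-04 -9.38912629e-01] [0.35, 0.4, -1.22, 2.12, 0.91, 0.83, 0.15]
```

```bash
python3 - <<'E'
from h import *
ctrl.ungrasp(); ctrl.pause(.3); st("open")
s=get_state(); R=q2R(s["eef_rot"]); p=np.array(s["tcp_pos"])
ctrl.movel(list(p-.06*R[:,2]),max_speed=.06); st(); ctrl.movel(list(p-.12*R[:,2]),max_speed=.1); st("back")
im,d=vision.grab_frame("wrist"); cv2.imwrite("pics/w4.png",im); 
im,d=vision.grab_frame("side"); P=cloud("side",d); cv2.imwrite("pics/s4.png",cv2.resize(im[60:330,60:420],(720,540)))
for r in models.masks_of("side","tall_bottle")[:1]:
    B=P[r["mask"]&(d>0)]; print(r["p"],len(B),np.percentile(B,[2,50,98],axis=0))
E
```

```text
open 20.35 [0.5524 0.1846 0.1127] [-0.2  0.1 -1.1] 0.0852 0.0
 21.5 [0.5139 0.1844 0.1584] [ 0.4 -0.5  0.1] 0.0853 0.0
back 22.25 [0.4754 0.1843 0.2044] [ 0.1 -0.4  0.2] 0.0852 0.0
0.62 393 [[0.51697191 0.15925773 0.05626066]
 [0.53065264 0.17061375 0.11653912]
 [0.55748594 0.19373196 0.17390204]]
```

View pics/s4.png

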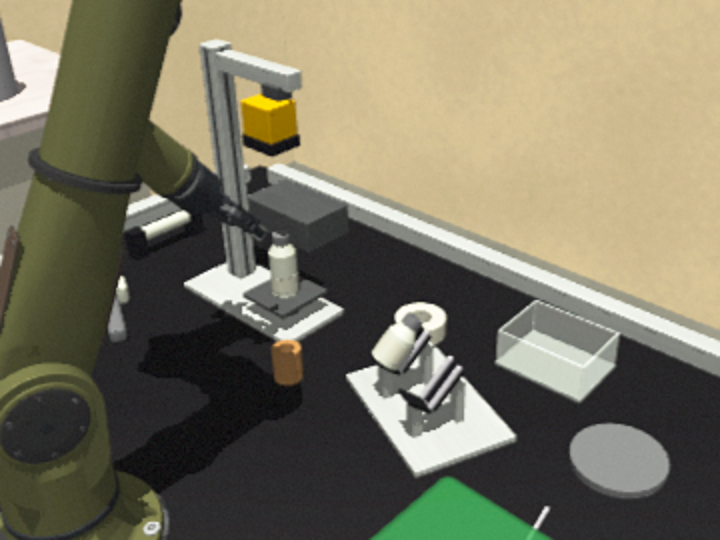

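View pics/w4.png

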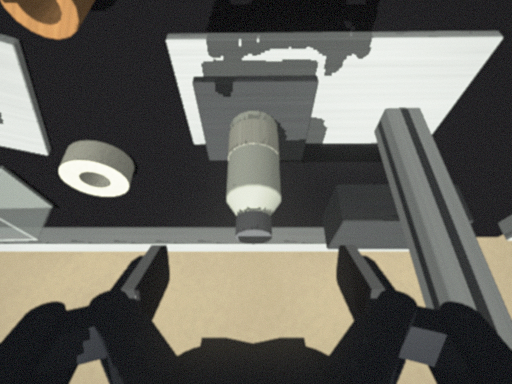

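The side view shows the bottle standing upright at (284,265), mid-platform under the camera. The wrist view shows it centred on the dark platform at (255,160), with the gripper clear and the other items undisturbed.

```bash
python3 -c "
from station import ticket
print(ticket.close_job())"
```

```text
the job is handed in; nothing more can be done
None
```

The tall bottle now stands upright in the middle of the lift platform under the camera, set down by feel before release, and the job was handed in at about 22 s of the 46 s allowed; the last pictures show the camera and the other items undisturbed.

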